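# Change the pantry fridge over from mains to standby

## Task

Change the pantry fridge over from the mains to the standby supply. First push the mains isolator's lever (the uncovered one, with the crossbar) fully over to the left to switch it off; only then slide the clear guard off the standby isolator's ball-ended lever, away from you as far as it goes, and push that lever fully over to the right to switch it on. Leave the guard open, never have both isolators on together, and do not shift or knock over the mill, garlic, spice jar and tin that stand around the boxes.

Things in the scene. Friction and masses are not known exactly. Their poses are not given: they have to be found in the camera images.
- mains: The mains isolator: grey box 120 (x) x 132 (y) x 36 mm high, fixed to the worktop. Origin at the centre of its underside. Its x axis points to the robot's right (world -y, within about 0.55 rad), its y axis away from the robot (world +x), z up. Two blanked cable glands stick out of its far side, to y = +80 mm. Its crossbar lever stands on the lid, pivoted at x = 0, y = -32 mm, 38 mm above the worktop. The two isolators may stand either way round (mains left or right).
- mains_lever (a joint): Angle of the crossbar lever, rad: 0 = fully off, leaning 0.55 rad from upright towards -x of its box (to the robot's left); 1.1 = fully on, leaning 0.55 rad to the right. It turns about the y axis of its box. The lever is top-heavy: past upright (0.55) either way it falls to the nearer stop by itself and stays there; about 2.5 N at the head moves it. It starts on.
- mains_grip (a point): Centre of the crossbar of the mains lever, 65 mm from the pivot and 93 mm above the worktop at either stop (103 mm when upright). The dark steel crossbar lies along the y axis of the box, 44 mm long over its ends, 16 mm thick; the steel stem below is 10 mm thick.
- standby: The standby isolator: a grey box like the mains one, 120 (x) x 132 (y) x 36 mm high, fixed to the worktop. Origin at the centre of its underside. Its x axis points to the robot's right (world -y, within about 0.55 rad), its y axis away from the robot (world +x), z up. Its ball-ended lever is pivoted at x = 0, y = -32 mm, 38 mm above the worktop, and is covered by a clear sliding guard.
- standby_lever (a joint): Angle of the ball-ended lever, rad: 0 = fully off, leaning 0.55 rad towards -x of its box (to the left); 1.1 = fully on, leaning to the right. It behaves and weighs as the mains lever. It starts off, under the guard, where it cannot be reached.
- standby_grip (a point): Centre of the dark steel ball, 28 mm in diameter, at the end of the standby lever: 65 mm from the pivot, 93 mm above the worktop at either stop (103 mm when upright); the steel stem is 10 mm thick.
- guard (a joint): Travel of the guard, m: 0 = shut over the lever, 0.060 = fully open, at its stop; slides along +y of the standby box (away from the robot). Friction about 1.5 N; stays where left; starts within 8 mm of shut. It is an inverted channel of clear plastic, 69 (x) x 44 (y) mm, from the lid to 115 mm above the worktop, ends open near and far, centred at box x = -21.5 mm and, when shut, y = -32 mm.
- guard_rib (a point): Centre of the upright grey rib on top of the guard, 26 (x) x 12 (y) x 24 mm high, from 115 to 139 mm above the worktop: push it on its near face, or pinch it. It lies at box x = -21.5 mm and at box y = -32 mm when shut, +28 mm when open.
- mill_a_mid (a point): Bystander: small salt mill, 44 mm across, 90 mm high, upright and loose, about 125 mm beyond the centre of the mains box. Point half-way up; z up.
- garlic_a_mid (a point): Bystander: garlic bulb about 54 mm across, loose, in the gap between the two boxes, towards the far side. Point at its centre.
- spice_a_mid (a point): Bystander: spice jar with a red cap, 45 mm across, 106 mm high, upright and loose, about 125 mm beyond the centre of the standby box. Point half-way up; z up.
- tin_a_mid (a point): Bystander: small food tin, 57 mm across, 72 mm high, upright and loose, in the gap between the two boxes, towards the robot. Point half-way up; z up.

How it is judged:
By the outcome, as a careful person would: the job done as asked, in the order asked, and still so for the second after the job is handed in, with the robot touching nothing.
It also fails if it takes over 42 s, if anything falls off the work surface, if the arm or the gripper's body presses on something with over 40 N, if the wrist force passes 120 N, or if a joint passes its speed limit or range.

## Robot

A 6-joint arm with a two-finger parallel gripper is mounted at the origin on a cart in front of the work surface, level with it; the furniture and walls round the work are solid. World frame = base frame: x ahead of the robot, y to its left, z up, the work surface at z = 0. Lengths are in m, angles in rad, forces in N, time in s.
With the tool pointing down it reaches from about 0.275 to 0.725 m from the base axis. Payload 15.9 kg.
Tool frame: the origin (TCP) lies midway between the tips of the shut fingers; the grasp point (between the pads) lies 19 mm behind it; z points along the fingers, y is the line along which they close (so a half turn about z gives the same grasp; the last joint's range is limited). The gripper opens to 85 mm and grips with 20 to 120 N. Pads are 22 mm wide; open, the fingers measure 114 mm over their backs; the gripper's body (76 mm by 85 mm) begins 54 mm behind the grasp point. The pads swing forward as they close: fully open they stand 13 mm farther back than shut.
Start: joints at [-1.198, 0.213, -0.034, 1.323, 0, 1.571], TCP at [0.182, -0.466, 0.231] pointing down, gripper open.
Joint ranges: [-2.98, 2.98], [-0.74, 1.72], [-1.14, 1.35], [-2.1, 2.04], [-1.57, 1.44], [-3.14, 3.14]. Speed limits (rad/s): [1.89, 1.89, 2.39, 2.57, 3.14, 3.14].

## Interface

Orientations are given as a unit quaternion [x, y, z, w].
In Python, from workcell import robot gives the robot as it stands.
- The arm moves only by the tool move_arm, never from a script. Its argument "commands" is a list of rows, each a list of 7 numbers: the shift along the tool's x, y, z in m, then the turn, a rotation vector about the tool's x, y, z in rad, then the finger opening in m, from 0 to 0.0854. In form: [[x, y, z, wx, wy, wz, grip], ...]. A call has 1 to 5 rows; each row is the pose to reach, as a shift and turn from the pose commanded when the call began, along the tool's axes at that moment; what a row does not reach only later rows make up. A row lasts 1/12 s, in which the tool goes at most 41.7 mm and 7.16 degrees, less where a joint would pass 70% of its speed; a pose out of reach is approached as far as the arm can. A call with a gripper value outside its range is refused whole. The fingers move at their own pace and stop on an object; "force" is the grip in N (left out, the last holds). Time passes only in rows, so rows that repeat a pose let the fingers close. It gives the time, the measured TCP pose, the force, the opening and the grip force at its end, in the units of the state.
- robot.read_state(): the state, without advancing time (a new reading comes with each control period).
- robot.capture(name): name is "scene" or "top" or "wrist"; returns a dict with "frame" (384x512x3 uint8, blue, green, red), "vfov" (degrees; the focal length in pixels is half the picture's height over the tangent of half this angle, whatever the lens; pixels are square), "cx", "cy" (the principal point, pixels), "cam_to_world" (4x4, takes a point from camera to world coordinates). Camera axes: x right, y up, looking along -z (the intrinsics and any distortion apply to the point x, -y, -z); pixel columns grow to the right and rows downward; lengths in m; the calibration is good to about 2 mm. A picture is of the moment at which its call begins. There is no depth.
- robot.close_job(): hands the job in; it is judged then, once.
Trained networks look in a picture, given as the dict that the camera call returned (one of the last four; its "shot" number tells which), for a name from the list of things; names that differ only in an ending like _2 or _b are one class to them, and where a whole thing is asked for, a point or a joint stands for the part that bears it (a point fixed in the world has none). Each returns a list of dicts, best first, with "score" (0 to 1); they miss things now and then, are a little off and sometimes report something else, mostly with a low value. They report only what shows in the picture. A call takes as long as a camera call.
- robot.trace(picture, query): "pixels" (384x512 bool, what is visible of it) and "bbox" ([centre column, centre row, width, height] in pixels, round what is visible of it).
The state is a dict: "time_s": time; "qpos": joint angles; "qvel": joint speeds; "joint_efforts": joint torques, N m; "tcp_pos": TCP position; "eef_rot": TCP orientation; "contact_force": force on the tool from outside, world axes, zero at the start; "torque": the same for the moment, N m; "opening": finger opening in m; "grasp_force": force on a finger pad.
Only numpy, scipy, OpenCV 4.12 (cv2) and the standard library are available. Lean on these libraries where they do the work, as an engineer would, in place of code of your own. Each camera call takes 0.05 s, during which the arm holds its last target. There are 200 camera calls.

## Working session

There is one attempt and no reset: what is moved stays moved. The work goes in short steps, Python scripts to look and compute and a tool call to move; the robot and the scene stay as the last step left them, time stands still between calls to the robot, and variables do not carry over. Pictures are saved under pics/ and viewed, at most 10 in all, crops included, and the job is handed in when it is done.

Besides the shell and the picture viewer there is one more tool, called after ">>>" as a command line: name --pt "numbers of a row" for each row, then --argument value for the rest. move_arm: Moves the arm, as the interface text tells. Its arguments: {"type":"object","properties":{"commands":{"type":"array","items":{"type":"array","items":{"type":"number"}}},"force":{"type":"number"}},"required":["commands"]}

```bash
mkdir -p pics; ls
cat > h.py <<'E'
import numpy as np, cv2
from workcell import robot
from scipy.spatial.transform import Rotation as R
def ray(p,u,v):
    f=p["frame"].shape[0]/2/np.tan(np.radians(p["vfov"])/2)
    M=np.array(p["cam_to_world"]); d=M[:3,:3]@np.array([(u-p["cx"])/f,-(v-p["cy"])/f,-1]); return M[:3,3],d
def atz(p,u,v,z):
    o,d=ray(p,u,v); return o+d*(z-o[2])/d[2]
def proj(p,X):
    f=p["frame"].shape[0]/2/np.tan(np.radians(p["vfov"])/2)
    M=np.array(p["cam_to_world"]); c=M[:3,:3].T@(np.array(X)-M[:3,3]); return p["cx"]+f*c[0]/-c[2],p["cy"]-f*c[1]/-c[2]
E
python3 - <<'E'
from h import *
np.set_printoptions(precision=3,suppress=True)
Z=dict(mains=.036,standby=.036,mains_grip=.093,standby_grip=.093,guard_rib=.139,mill_a_mid=.045,garlic_a_mid=.027,spice_a_mid=.053,tin_a_mid=.036)
ims=[]
for n in("top","scene"):
    p=robot.capture(n); print(n,{k:v for k,v in p.items() if k!="frame"})
    ims.append(p["frame"])
    cv2.imwrite(f"pics/{n}0.png",p["frame"])
    for q,z in Z.items():
        r=robot.trace(p,q)
        for d in r[:2]: 
            b=d["bbox"]; print(q,round(d["score"],2),np.array(b),atz(p,b[0],b[1],z))
print(robot.read_state())
E
```

```text
pics
top {'vfov': 47.425534699397645, 'cx': 252.54879208491846, 'cy': 196.34038844611288, 'cam_to_world': array([[-0.043,  0.979, -0.201,  0.348],
       [-0.999, -0.042,  0.012,  0.148],
       [ 0.004,  0.202,  0.979,  0.991],
       [ 0.   ,  0.   ,  0.   ,  1.   ]]), 'shot': 1}
mains 0.62 [165.4 247.5  74.   75.7] [0.439 0.331 0.036]
standby 0.72 [342.6 224.2  57.5  66.6] [ 0.474 -0.059  0.036]
standby 0.31 [336.4 232.8  43.8  28.8] [ 0.455 -0.044  0.036]
mains_grip 0.78 [177.3 251.2  20.2  24.9] [0.425 0.296 0.093]
standby_grip 0.53 [336.2 233.1  41.   27.5] [ 0.448 -0.032  0.093]
guard_rib 0.77 [336.4 234.1  43.9  32.4] [ 0.441 -0.023  0.139]
mill_a_mid 0.65 [142.8 192.1  29.3  21.4] [0.563 0.379 0.045]
garlic_a_mid 0.95 [239.7 203.1  24.8  23.2] [0.532 0.166 0.027]
garlic_a_mid 0.69 [142.1 191.4  24.   25.1] [0.568 0.385 0.027]
spice_a_mid 0.62 [346.1 165.1  27.9  31.8] [ 0.603 -0.074  0.053]
tin_a_mid 0.67 [233.2 247.4  28.5  26.9] [0.433 0.184 0.036]
scene {'vfov': 46.5249863833947, 'cx': 254.59710298305293, 'cy': 193.54193039895537, 'cam_to_world': array([[-0.798,  0.426, -
[... 667 characters left out ...]
09.1 188.3  67.3  54.4] [ 0.469 -0.054  0.027]
garlic_a_mid 0.65 [240.2 227.1  21.4  18.8] [0.529 0.177 0.027]
spice_a_mid 0.97 [272.4 159.2  13.8  39.2] [ 0.605 -0.068  0.053]
tin_a_mid 0.59 [271.8 246.9  26.2  38.5] [0.425 0.187 0.036]
{'time_s': 1.0, 'qpos': array([-1.198,  0.213, -0.034,  1.324,  0.   ,  1.571]), 'qvel': array([ 0.001,  0.001, -0.   , -0.001,  0.   ,  0.   ]), 'joint_efforts': array([  0.003, -68.598,  48.733,   0.002,   0.   ,  -0.   ]), 'tcp_pos': array([ 0.182, -0.466,  0.231]), 'eef_rot': array([0.983, 0.185, 0.   , 0.   ]), 'contact_force': array([-0.467,  0.014,  0.473]), 'torque': array([-0.005,  0.04 ,  0.037]), 'grasp_force': 0.0, 'opening': 0.08496063354764748}
```

Run:
```python
import cv2
a=cv2.imread("pics/top0.png")[140:300,110:400]; cv2.imwrite("pics/topc.png",cv2.resize(a,None,fx=2.7,fy=2.7,interpolation=2))
```

```text
(no output)
```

View pics/topc.png

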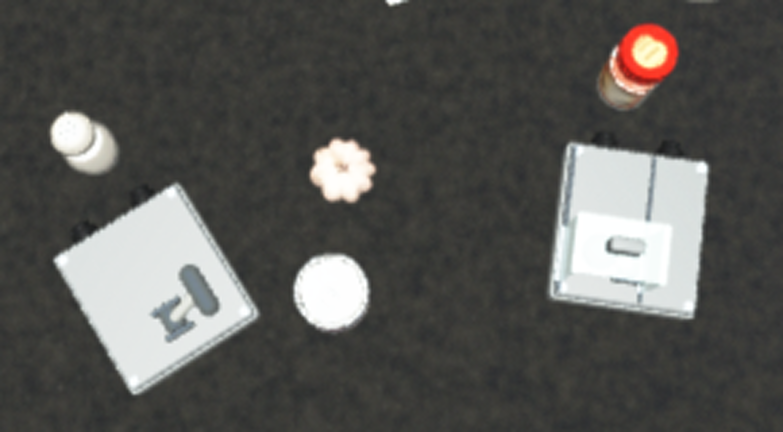

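Run:
```python
from h import *
np.set_printoptions(precision=4,suppress=True)
p=robot.capture("top")
for n,c in dict(mains=[(178,183),(258,315),(135,393),(55,260)],standby=[(708,162),(692,318),(550,298),(568,143)]).items():
    P=np.array([atz(p,110+u/2.7-.3,140+v/2.7-.3,.036)[:2] for u,v in c]); C=P.mean(0)
    # order: far-right, near-right, near-left, far-left
    y=(P[0]+P[3]-P[1]-P[2]); x=(P[0]+P[1]-P[2]-P[3]); 
    fy=np.arctan2(y[1],y[0]); fx=np.arctan2(x[1],x[0])+np.pi/2; f=(fx+fy)/2
    Y=np.array([np.cos(f),np.sin(f)]);X=np.array([Y[1],-Y[0]])
    print(n,C,"yaw",fy,fx,"size",np.linalg.norm(x)/2,np.linalg.norm(y)/2)
    if n=="mains":
        print(" bar on",C+.034*X-.032*Y,"start",C+.072*X-.032*Y,"end",C-.02*X-.032*Y); Q={"mains_grip":[*(C+.034*X-.032*Y),.093]}
    else:
        print(" rib",C-.0215*X-.032*Y,"ball",C-.034*X-.032*Y); Q["guard_rib"]=[*(C-.0215*X-.032*Y),.127]
for n in("top","scene"):
    p=robot.capture(n)
    for q in Q:
        d=robot.trace(p,q)[0]; print(n,q,np.array(proj(p,Q[q])),np.array(d["bbox"]))
```

```text
mains [0.4423 0.3262] yaw 0.528990402331345 0.5298654244724614 size 0.11514057786823434 0.1268468808007743
 bar on [0.4319 0.2807] start [0.451  0.2479] end [0.4046 0.3273]
standby [ 0.4727 -0.0594] yaw -0.1923042788784308 -0.18175664734537356 size 0.11559481536048437 0.12929371908810888
 rib [ 0.4452 -0.0324] ball [ 0.4476 -0.0201]
top mains_grip [184.7305 247.5399] [177.3 252.1  19.   22.8]
top guard_rib [339.8702 232.5301] [334.8 232.6  39.5  24.7]
scene mains_grip [245.545  254.7412] [242.6 267.8  23.6  35.6]
scene guard_rib [316.3347 168.1624] [313.  181.9  36.4  37.8]
```

>>> move_arm --pt "0.041 0 0 0 0 0 0" --pt "0.082 0 0 0 0 0 0" --pt "0.082 -0.041 0 0 0 0 0" --pt "0.082 -0.082 0 0 0 0 0" --pt "0.082 -0.123 0 0 0 0 0"

```text
time_s: 1.77
tcp_pos: [0.2135, -0.3196, 0.2304]
eef_rot: [0.983, 0.186, -0.0, -0.001]
contact_force: [0.7, 0.5, 1.2]
opening: 0.0255
grasp_force: 0.0
```

>>> move_arm --pt "0.0285 -0.0295 0 0 0 0 0" --pt "0.057 -0.059 0 0 0 0 0" --pt "0.0855 -0.0885 0 0 0 0 0" --pt "0.114 -0.118 0 0 0 0 0" --pt "0.1425 -0.1475 0 0 0 0 0"

```text
time_s: 2.18
tcp_pos: [0.2893, -0.1397, 0.2316]
eef_rot: [0.983, 0.185, 0.0, 0.0]
contact_force: [1.1, -0.3, 0.3]
opening: 0.0
grasp_force: 0.0
```

>>> move_arm --pt "0.0285 -0.0295 0 0 0 0 0" --pt "0.057 -0.059 0 0 0 0 0" --pt "0.0855 -0.0885 0 0 0 0 0" --pt "0.114 -0.118 0 0 0 0 0" --pt "0.1425 -0.1475 0 0 0 0 0"

```text
time_s: 2.6
tcp_pos: [0.3624, 0.0356, 0.2316]
eef_rot: [0.983, 0.185, 0.0, 0.0]
contact_force: [1.1, -1.3, 0.7]
opening: -0.0001
grasp_force: 0.0
```

>>> move_arm --pt "0.0285 -0.0295 0 0 0 -0.08 0" --pt "0.057 -0.059 0 0 0 -0.158 0" --pt "0.0855 -0.0885 0 0 0 -0.158 0" --pt "0.114 -0.118 0 0 0 -0.158 0" --pt "0.1425 -0.1475 0 0 0 -0.158 0"

```text
time_s: 3.02
tcp_pos: [0.4415, 0.2252, 0.2313]
eef_rot: [0.965, 0.263, 0.0, -0.0]
contact_force: [0.9, -0.5, -0.4]
opening: 0.0003
grasp_force: 0.0
```

Run:
```python
from h import *
p=robot.capture("wrist"); cv2.imwrite("pics/w1.png",p["frame"])
s=robot.read_state();print(s["time_s"],s["tcp_pos"],s["eef_rot"],s["qpos"])
for q in("mains_grip","mains","tin_a_mid"):
    for d in robot.trace(p,q)[:1]: print(q,d["score"],d["bbox"],atz(p,*d["bbox"][:2],.093))
for n,X in dict(bar=(.4319,.2807,.093),start=(.451,.248,.08)).items(): print(n,proj(p,X))
```

```text
3.0667 [0.44350145 0.23029636 0.23013139] [ 9.64661870e-01  2.63489368e-01  1.55537541e-04 -8.97212882e-04] [ 4.77876489e-01  2.11925045e-01 -3.85842859e-02  1.31960659e+00
  1.68931574e-03  3.08619426e+00]
mains_grip 0.95 [193.9, 162.0, 34.6, 42.0] [0.42610426 0.28924012 0.093     ]
mains 0.93 [182.8, 116.1, 110.4, 141.0] [0.46026298 0.31777599 0.093     ]
tin_a_mid 0.93 [285.2, 195.9, 55.8, 64.1] [0.44167647 0.19259037 0.093     ]
bar (np.float64(204.2916081092815), np.float64(161.32509136312615))
start (np.float64(243.28144392873668), np.float64(158.65026346810149))
```

View pics/w1.png

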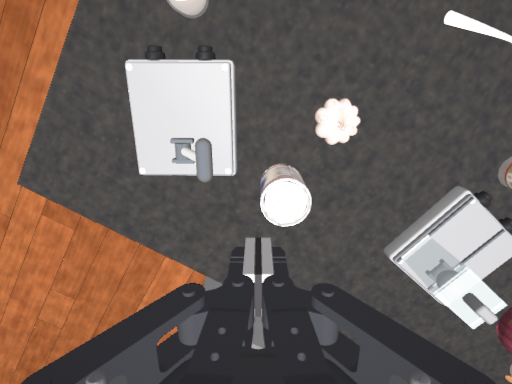

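>>> move_arm --pt "0 0 0 0 0 -0.12 0" --pt "0 0 0 0 0 -0.24 0" --pt "0 0 0 0 0 -0.36 0" --pt "0 0 0 0 0 -0.48 0" --pt "0 0 0 0 0 -0.6 0"

```text
time_s: 3.63
tcp_pos: [0.441, 0.2215, 0.2318]
eef_rot: [0.843, 0.538, 0.0, 0.0]
contact_force: [0.4, -0.6, 0.6]
opening: 0.0002
grasp_force: 0.0
```

>>> move_arm --pt "0 0 0 0 0 -0.12 0" --pt "0 0 0 0 0 -0.24 0" --pt "0 0 0 0 0 -0.36 0" --pt "0 0 0 0 0 -0.48 0" --pt "0 0 0 0 0 -0.6 0"

```text
time_s: 4.05
tcp_pos: [0.441, 0.2215, 0.2318]
eef_rot: [0.647, 0.763, 0.0, 0.0]
contact_force: [0.6, -0.4, 0.1]
opening: 0.0
grasp_force: 0.0
```

>>> move_arm --pt "0 0 0 0 0 -0.12 0" --pt "0 0 0.03 0 0 -0.24 0" --pt "0 0 0.06 0 0 -0.37 0" --pt "0 0 0.07 0 0 -0.37 0" --pt "0 0 0.07 0 0 -0.37 0"

```text
time_s: 4.47
tcp_pos: [0.4397, 0.2213, 0.1597]
eef_rot: [0.499, 0.866, -0.002, -0.001]
contact_force: [0.3, 1.0, -0.6]
opening: 0.0003
grasp_force: 0.0
```

Run:
```python
from h import *
p=robot.capture("scene"); 
s=robot.read_state();print(s["time_s"],s["tcp_pos"],R.from_quat(s["eef_rot"]).as_matrix().round(3),s["qpos"])
cv2.imwrite("pics/s1.png",cv2.resize(p["frame"][150:330,150:370],None,fx=3,fy=3,interpolation=2))
```

```text
4.5167 [0.44062686 0.22189529 0.16149712] [[-0.501  0.866 -0.001]
 [ 0.866  0.501 -0.001]
 [ 0.    -0.001 -1.   ]] [ 4.66556623e-01  2.24632403e-01 -1.97369367e-01  1.15017647e+00
 -6.42912374e-05  1.51272508e+00]
```

View pics/s1.png

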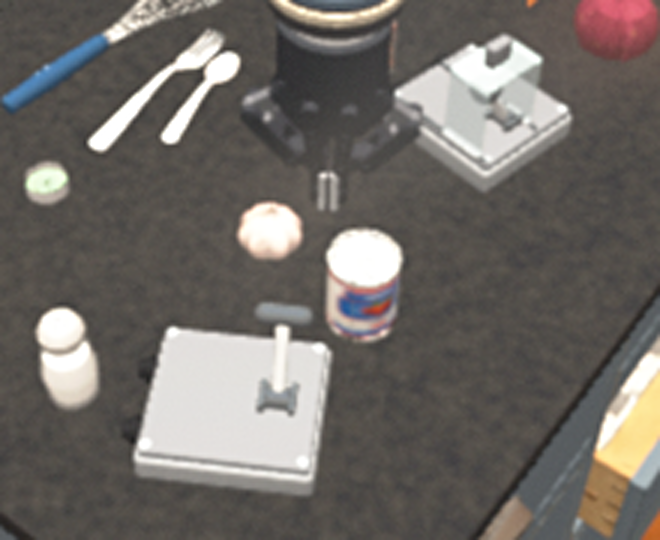

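>>> move_arm --pt "0.015 0.022 0 0 0 0 0" --pt "0.015 0.022 0.03 0 0 0 0" --pt "0.015 0.022 0.06 0 0 0 0" --pt "0.015 0.022 0.081 0 0 0 0" --pt "0.015 0.022 0.081 0 0 0 0"

```text
time_s: 4.93
tcp_pos: [0.4515, 0.2461, 0.0785]
eef_rot: [0.499, 0.867, -0.001, -0.001]
contact_force: [-1.1, -1.3, -0.5]
opening: -0.0001
grasp_force: 0.0
```

>>> move_arm --pt "0.015 0 0 0 0 0 0" --pt "0.03 0 0 0 0 0 0" --pt "0.045 0 0 0 0 0 0" --pt "0.055 0 0 0 0 0 0" --pt "0.055 0 0 0 0 0 0"

```text
time_s: 5.35
tcp_pos: [0.4251, 0.2961, 0.0824]
eef_rot: [0.497, 0.868, 0.001, 0.0]
contact_force: [0.3, -0.6, -0.5]
opening: -0.0004
grasp_force: 0.0
```

Run:
```python
from h import *
p=robot.capture("scene"); 
s=robot.read_state();print(s["time_s"],s["tcp_pos"],s["contact_force"])
cv2.imwrite("pics/s2.png",cv2.resize(p["frame"][150:330,150:370],None,fx=3,fy=3,interpolation=2))
```

```text
5.4 [0.42529859 0.29528482 0.08196119] [-0.17802687 -0.11019349  0.00226927]
```

View pics/s2.png

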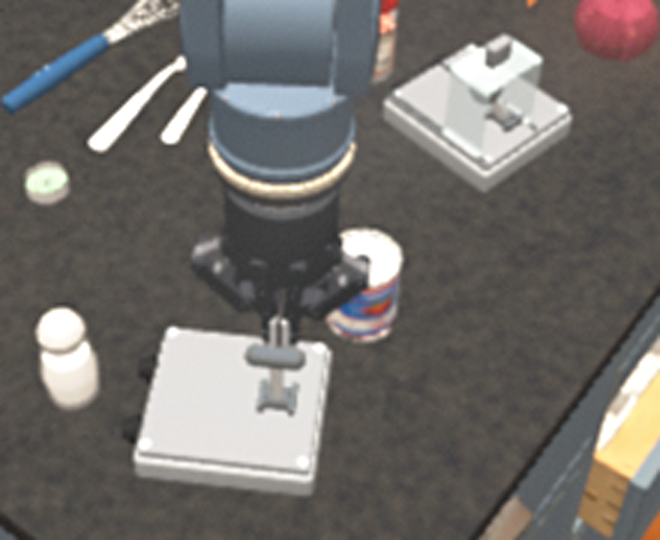

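>>> move_arm --pt "0.01 0 0 0 0 0 0" --pt "0.02 0 0 0 0 0 0" --pt "0.03 0 0 0 0 0 0" --pt "0.034 0 0 0 0 0 0" --pt "0.034 0 0 0 0 0 0"

```text
time_s: 5.82
tcp_pos: [0.4088, 0.3218, 0.0803]
eef_rot: [0.498, 0.867, -0.002, 0.003]
contact_force: [13.1, -22.5, 3.6]
opening: -0.0002
grasp_force: 12.1
```

>>> move_arm --pt "-0.03 0 0 0 0 0 0" --pt "-0.04 0 -0.03 0 0 0 0" --pt "-0.04 0 -0.07 0 0 0 0" --pt "-0.04 0 -0.11 0 0 0 0" --pt "-0.04 0 -0.14 0 0 0 0"

```text
time_s: 6.23
tcp_pos: [0.4279, 0.2895, 0.2235]
eef_rot: [0.497, 0.867, 0.001, 0.0]
contact_force: [1.3, 0.2, 0.0]
opening: 0.0002
grasp_force: 0.0
```

Run:
```python
from h import *
p=robot.capture("scene"); 
s=robot.read_state();print(s["time_s"],s["tcp_pos"],s["contact_force"])
cv2.imwrite("pics/s3.png",cv2.resize(p["frame"][150:330,150:370],None,fx=3,fy=3,interpolation=2))
C=np.array([.4423,.3262]);f=.5294;Y=np.array([np.cos(f),np.sin(f)]);X=np.array([Y[1],-Y[0]])
print(proj(p,[*(C-.034*X-.032*Y),.093]))
d=robot.trace(p,"mains_grip"); print([(e["score"],e["bbox"]) for e in d])
```

```text
6.2833 [0.42931152 0.29063068 0.22837382] [-0.81945141 -1.39156439  7.02527781]
(np.float64(241.25486200985605), np.float64(280.1587244991758))
[(0.69, [239.6, 279.8, 23.2, 11.1])]
```

View pics/s3.png

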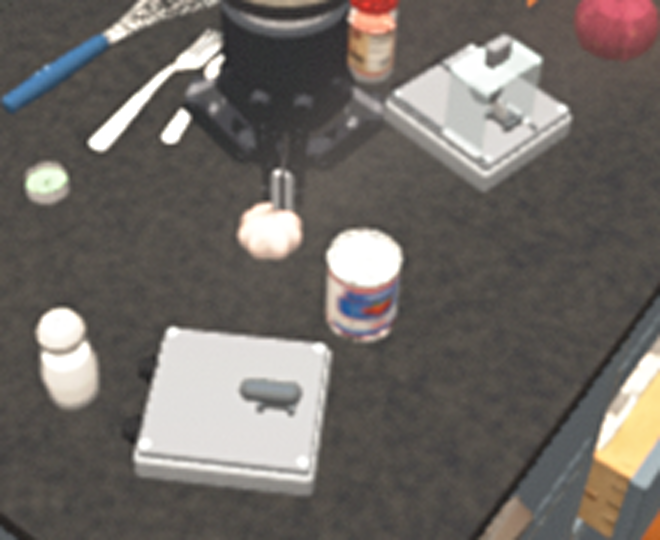

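>>> move_arm --pt "-0.026 -0.018 0 0 0 0 0" --pt "-0.052 -0.036 0 0 0 0 0" --pt "-0.078 -0.054 0 0 0 0 0" --pt "-0.104 -0.073 0 0 0 0 0" --pt "-0.13 -0.091 0 0 0 0 0"

```text
time_s: 6.75
tcp_pos: [0.4142, 0.1301, 0.2199]
eef_rot: [0.497, 0.868, -0.0, -0.0]
contact_force: [1.5, -0.4, 0.8]
opening: 0.0001
grasp_force: 0.0
```

>>> move_arm --pt "-0.026 -0.018 0 0 0 -0.12 0" --pt "-0.052 -0.036 0 0 0 -0.24 0" --pt "-0.078 -0.054 0 0 0 -0.36 0" --pt "-0.104 -0.073 0 0 0 -0.48 0" --pt "-0.13 -0.091 0 0 0 -0.6 0"

```text
time_s: 7.17
tcp_pos: [0.4023, -0.0227, 0.2201]
eef_rot: [0.237, 0.972, 0.0, -0.0]
contact_force: [0.4, -0.1, -0.6]
opening: 0.0004
grasp_force: 0.0
```

>>> move_arm --pt "0 0 0 0 0 -0.12 0" --pt "0 0 0 0 0 -0.254 0" --pt "0 0 0 0 0 -0.254 0" --pt "0 0 0 0 0 -0.254 0"

```text
time_s: 7.5
tcp_pos: [0.4028, -0.0215, 0.22]
eef_rot: [0.116, 0.993, 0.0, -0.0]
contact_force: [0.2, -0.3, 0.1]
opening: 0.0004
grasp_force: 0.0
```

Run:
```python
from h import *
p=robot.capture("wrist"); 
s=robot.read_state();M=R.from_quat(s["eef_rot"]).as_matrix();print(s["time_s"],s["tcp_pos"],M.round(3),s["qpos"])
cv2.imwrite("pics/w2.png",p["frame"])
for n,X in dict(rib=[.4452,-.0324,.139],ball=[.4476,-.0201,.093],startb=[.4546,.0166,.08]).items(): print(n,proj(p,X),"tool",M.T@(np.array(X)-s["tcp_pos"]))
for q in ("guard_rib","standby"): print(q,[(e["score"],e["bbox"]) for e in robot.trace(p,q)])
```

```text
7.55 [ 0.40286152 -0.0213522   0.22012073] [[-0.973  0.232 -0.   ]
 [ 0.232  0.973  0.   ]
 [ 0.    -0.    -1.   ]] [-5.29884861e-02  1.78732729e-02 -2.85156125e-01  1.26813426e+00
  4.68903369e-05  1.81095060e-01]
rib (np.float64(257.46834589074484), np.float64(248.58668585368332)) tool [-0.04377634 -0.00092439  0.08110456]
ball (np.float64(269.83247553485177), np.float64(225.58807487772182)) tool [-0.04327489  0.01159776  0.1271045 ]
startb (np.float64(304.55821119992027), np.float64(218.93134162083075)) tool [-0.04157617  0.04892078  0.14010438]
guard_rib [(0.95, [252.8, 225.2, 78.1, 70.7])]
standby [(0.72, [239.4, 227.9, 103.7, 109.0])]
```

View pics/w2.png

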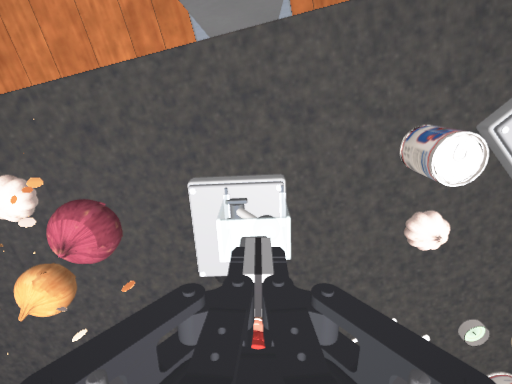

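>>> move_arm --pt "0 0 0.03 0 0 -0.047 0" --pt "0 0 0.06 0 0 -0.047 0" --pt "0 0 0.09 0 0 -0.047 0" --pt "0 0 0.097 0 0 -0.047 0" --pt "0 0 0.097 0 0 -0.047 0"

```text
time_s: 8.07
tcp_pos: [0.4016, -0.0214, 0.1221]
eef_rot: [0.092, 0.996, -0.0, -0.002]
contact_force: [-1.2, 0.4, 0.2]
opening: 0.0001
grasp_force: 0.0
```

>>> move_arm --pt "-0.015 0 0 0 0 0 0" --pt "-0.027 0 0 0 0 0 0" --pt "-0.037 0 0 0 0 0 0" --pt "-0.047 0 0 0 0 0 0" --pt "-0.057 0 0 0 0 0 0"

```text
time_s: 8.48
tcp_pos: [0.4601, -0.0323, 0.1243]
eef_rot: [0.092, 0.996, 0.0, 0.0]
contact_force: [-2.3, 0.1, 1.1]
opening: 0.0002
grasp_force: 0.9
```

>>> move_arm --pt "-0.01 0 0 0 0 0 0" --pt "-0.02 0 0 0 0 0 0" --pt "-0.028 0 0 0 0 0 0" --pt "-0.03 0 0 0 0 0 0" --pt "-0.03 0 0 0 0 0 0"

```text
time_s: 8.9
tcp_pos: [0.489, -0.0377, 0.1231]
eef_rot: [0.092, 0.996, 0.0, -0.0]
contact_force: [-0.3, -0.1, -0.0]
opening: -0.0002
grasp_force: 0.0
```

>>> move_arm --pt "-0.003 0 0 0 0 0 0" --pt "-0.006 0 0 0 0 0 0" --pt "-0.006 0 0 0 0 0 0"

```text
time_s: 9.15
tcp_pos: [0.491, -0.0381, 0.1227]
eef_rot: [0.091, 0.996, 0.0, -0.003]
contact_force: [-23.1, 4.5, 12.4]
opening: -0.0001
grasp_force: 11.8
```

>>> move_arm --pt "0.02 0 0 0 0 0 0" --pt "0.04 0 -0.02 0 0 0 0" --pt "0.052 0.02 -0.03 0 0 0 0" --pt "0.052 0.05 -0.03 0 0 0 0" --pt "0.052 0.05 -0.03 0 0 0 0"

```text
time_s: 9.57
tcp_pos: [0.4529, 0.023, 0.1543]
eef_rot: [0.091, 0.996, 0.001, 0.001]
contact_force: [-0.2, -1.1, -0.3]
opening: 0.0
grasp_force: 0.0
```

Run:
```python
from h import *
p=robot.capture("scene"); 
s=robot.read_state();M=R.from_quat(s["eef_rot"]).as_matrix();print(s["time_s"],s["tcp_pos"])
cv2.imwrite("pics/s4.png",cv2.resize(p["frame"][130:240,230:390],None,fx=4,fy=4,interpolation=2))
for n,X in dict(rib=[.5042,-.0436,.127],ball=[.450,-.021,.093]).items(): print(n,proj(p,X),"tool",M.T@(np.array(X)-s["tcp_pos"]))
w=robot.capture("top")
for a in(p,w):
  for q in ("standby_grip","mains_grip"): print(q,proj(a,[.45,-.021,.093]),[(e["score"],e["bbox"]) for e in robot.trace(a,q)])
```

```text
9.6167 [0.45255645 0.02158467 0.15384283]
rib (np.float64(299.43942809316866), np.float64(157.0368868237943)) tool [-0.0624897  -0.05485361  0.02688409]
ball (np.float64(311.0274039263611), np.float64(179.57778800602998)) tool [-0.0050684  -0.04238841  0.06082247]
standby_grip (np.float64(311.0274039263611), np.float64(179.57778800602998)) [(0.51, [315.4, 183.6, 9.5, 20.1])]
mains_grip (np.float64(311.0274039263611), np.float64(179.57778800602998)) [(0.72, [238.8, 279.9, 20.9, 8.7])]
standby_grip (np.float64(330.90927330184695), np.float64(232.45389930532667)) []
mains_grip (np.float64(330.90927330184695), np.float64(232.45389930532667)) [(0.71, [162.8, 267.6, 30.3, 20.7])]
```

View pics/s4.png

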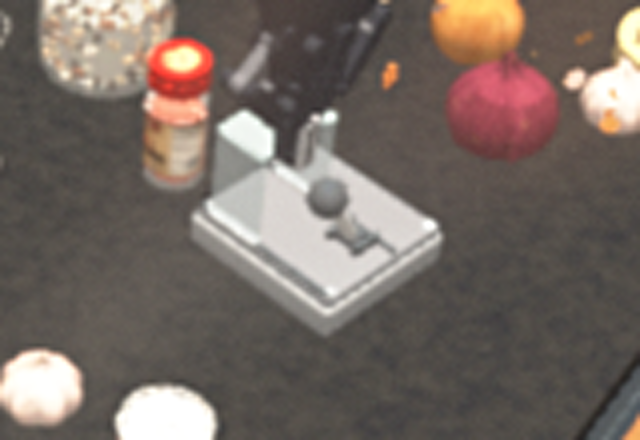

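>>> move_arm --pt "0 0 0.03 0 0 0 0" --pt "0 0 0.06 0 0 0 0" --pt "0 0 0.073 0 0 0 0" --pt "0 0 0.073 0 0 0 0"

```text
time_s: 10.2
tcp_pos: [0.4503, 0.0192, 0.0776]
eef_rot: [0.092, 0.996, -0.0, -0.002]
contact_force: [-0.3, 0.4, -1.1]
opening: 0.0001
grasp_force: 0.0
```

>>> move_arm --pt "0 -0.01 0 0 0 0 0" --pt "0 -0.02 0 0 0 0 0" --pt "0 -0.03 0 0 0 0 0" --pt "0 -0.04 0 0 0 0 0" --pt "0 -0.05 0 0 0 0 0"

```text
time_s: 10.62
tcp_pos: [0.4436, -0.0306, 0.0813]
eef_rot: [0.092, 0.996, -0.0, 0.001]
contact_force: [-0.1, 0.1, 1.2]
opening: -0.0
grasp_force: 0.3
```

>>> move_arm --pt "0 -0.008 0 0 0 0 0" --pt "0 -0.016 0 0 0 0 0" --pt "0 -0.024 0 0 0 0 0" --pt "0 -0.028 0 0 0 0 0" --pt "0 -0.028 0 0 0 0 0"

```text
time_s: 11.03
tcp_pos: [0.438, -0.0576, 0.0803]
eef_rot: [0.092, 0.996, -0.0, -0.0]
contact_force: [-0.0, 0.3, 0.7]
opening: 0.0002
grasp_force: 0.0
```

>>> move_arm --pt "0 -0.003 0 0 0 0 0" --pt "0 -0.006 0 0 0 0 0" --pt "0 -0.006 0 0 0 0 0"

```text
time_s: 11.28
tcp_pos: [0.4371, -0.0626, 0.0803]
eef_rot: [0.091, 0.996, 0.0, -0.0]
contact_force: [0.1, 1.8, 0.5]
opening: -0.0003
grasp_force: 0.7
```

>>> move_arm --pt "0 0.02 0 0 0 0 0" --pt "0.01 0.04 -0.03 0 0 0 0" --pt "0.03 0.05 -0.07 0 0 0 0" --pt "0.06 0.05 -0.11 0 0 0 0" --pt "0.09 0.05 -0.14 0 0 0 0"

```text
time_s: 11.7
tcp_pos: [0.3659, 0.0019, 0.2125]
eef_rot: [0.091, 0.996, -0.0, 0.0]
contact_force: [0.2, 1.1, 1.6]
opening: -0.0
grasp_force: 0.0
```

Run:
```python
from h import *
p=robot.capture("scene"); 
s=robot.read_state();print(s["time_s"],s["tcp_pos"],s["contact_force"])
cv2.imwrite("pics/s5.png",cv2.resize(p["frame"][130:330,150:400],None,fx=3,fy=3,interpolation=2))
print(proj(p,[.45-.068*.186,-.021-.068*.9826,.093]),[(e["score"],e["bbox"]) for e in robot.trace(p,"standby_grip")])
```

```text
11.75 [0.36326039 0.00232692 0.21748057] [ 4.29962261 -0.38588291 11.07792418]
(np.float64(328.17218353418895), np.float64(168.5140929142036)) [(0.75, [325.1, 177.1, 18.0, 28.5])]
```

View pics/s5.png

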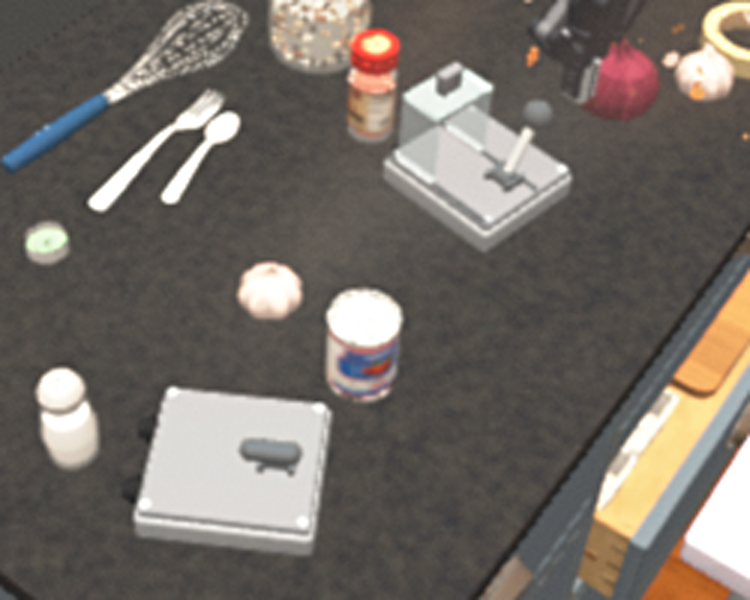

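The ball is at pixel (329,167), where the fully-on pose should put it. The guard rib is at (299,156), fully open. The mains bar lies left, and the bystanders have not moved.

```bash
python3 -c "
from workcell import robot
print(robot.close_job())"
```

```text
the job is handed in; nothing more can be done
None
```

The mains isolator was switched off first, then the guard slid fully open, then the standby lever pushed fully on; the mill, garlic, spice jar and tin looked undisturbed in the last picture, and I handed the job in at about 12 s.

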